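# Hold a chassis rear panel square for fastening

### The arm

A 6-joint arm with a two-finger parallel gripper is mounted at the origin on a cart in front of the work surface, level with it; the furniture and walls round the work are solid. World frame = base frame: x ahead of the robot, y to its left, z up, the work surface at z = 0. Lengths are in m, angles in rad, forces in N, time in s.
With the tool pointing down it reaches from about 0.35 to 0.975 m from the base axis. Payload 4.9 kg.
Tool frame: the origin (TCP) lies between the finger pads; the fingertips stand 22 mm ahead of it and the grasp point (between the pads) lies 3 mm ahead of it; z points along the fingers, y is the line along which they close (so a half turn about z gives the same grasp; the last joint's range is limited). The gripper opens to 85 mm and grips with 20 to 120 N. Pads are 22 mm wide; open, the fingers measure 114 mm over their backs; the gripper's body (76 mm by 85 mm) begins 54 mm behind the grasp point. The pads swing forward as they close: fully open they stand 13 mm farther back than shut.
Start: joints at [1.06, 0.053, 1.613, -0, 1.476, -0.119], TCP at [0.239, 0.578, 0.253] pointing down, gripper open.
Joint ranges: [-3.01, 3.01], [-1.01, 2.22], [0.06, 2.58], [-1.02, 4.17], [0.09, 2.62], [-3.14, 3.14]. Speed limits (rad/s): [2.57, 2.57, 3.14, 3.14, 3.14, 3.14].

### API

Orientations are given as a unit quaternion [w, x, y, z].
In Python, from plant import state, grab_frame, get_calibration, job_done, recognise, regions_of gives the robot as it stands.
- The arm moves only by the tool apply_moves, never from a script. Its argument "targets" is a list of rows, each an object with "translation": the shift along the tool's x, y, z normalised to -1 to 1, where 1 is 100 mm, a list of three; "twist": the turn about the tool's z normalised to -1 to 1, where 1 is 0.1 rad; "hand": the opening, from 0 (shut) to 1 (fully open). A call has 1 to 8 rows; each row shifts and turns the commanded pose from where the row before left it, along the tool's axes as they then stand; what a row does not reach is not made up. A row lasts 1/10 s, in which the tool goes at most 50 mm and 8.59 degrees, less where a joint would pass 70% of its speed; a pose out of reach is approached as far as the arm can. A call with a number of a shift or a turn outside -1 to 1 is refused whole. A call with a gripper value outside its range is refused whole. The fingers move at their own pace and stop on an object; the grip force is fixed at half the most. Time passes only in rows, so rows that do not move let the fingers close. It gives the time, the measured TCP pose, the force, the opening and the grip force at its end, in the units of the state.
- state(): the state, without advancing time (a new reading comes with each control period).
- grab_frame(name): name is "scene" or "top"; returns the picture (384x512x3 uint8, red, green, blue); there is no depth.
- get_calibration(name): a dict with "camera_matrix" (3x3 intrinsics, pixels), "D" ([k1, k2, p1, p2, k3] as OpenCV has them; the pictures are not rectified), "pose" (4x4, takes a point from camera to world coordinates). Camera axes: x right, y up, looking along -z (the intrinsics and any distortion apply to the point x, -y, -z); pixel columns grow to the right and rows downward; lengths in m; the calibration is good to about 2 mm. A picture is of the moment at which its call begins. get_calibration takes no time and is no camera call.
- job_done(): hands the job in; it is judged then, once.
Trained networks look in the newest picture that a camera, given by its name, has taken for a name from the list of things; names that differ only in an ending like _2 or _b are one class to them, and where a whole thing is asked for, a point or a joint stands for the part that bears it (a point fixed in the world has none). Each returns a list of dicts, best first, with "score" (0 to 1); they miss things now and then, are a little off and sometimes report something else, mostly with a low value. They report only what shows in the picture. A call takes as long as a camera call. They do not tell look-alikes from the thing itself.
- recognise(camera, query): "point" ([x, y, z] in m, in world coordinates, good to about 4 mm: the middle of the surface that is visible of it).
- regions_of(camera, query): "pixels" (384x512 bool, what is visible of it).
The state is a dict: "time": time; "joint_pos": joint angles; "joint_vel": joint speeds; "joint_efforts": joint torques, N m; "tool_pos": TCP position; "tool_rot": TCP orientation; "contact_force": force on the tool from outside, world axes, zero at the start; "ft_torque": the same for the moment, N m; "gripper_width": opening from 0.0 (shut) to 1.0 (fully open); "grasp_force": force on a finger pad.
Only numpy, scipy, OpenCV 4.12 (cv2) and the standard library are available. Lean on these libraries where they do the work, as an engineer would, in place of code of your own. Each camera call takes 0.05 s, during which the arm holds its last target. There are 200 camera calls.

### The job

The grey rear panel of the open instrument chassis leans inwards on its springy fold and must stand square to the chassis floor while a colleague fastens it. Pick up the red assembly square, stand its foot on the chassis floor in the clear lane between the transformer and the circuit board, and press it squarely into the corner, firmly but not so hard that the thin panel could buckle, until the foot sits flat on the floor and the panel stands upright, flat against the square. Let only the square touch the chassis, leave the other things on the bench where they are, and finish while still holding the square pressed into the corner: do not let go.

Things in the scene. Friction and masses are not known exactly. Their poses are not given: they have to be found in the camera images.
- square_grip (a point): Where to grip the square: mid-thickness of the foot, 24 mm above the underside (10 mm below the foot's top), 85 mm behind the outer face of the upright and 45 mm from the foot's end. Grip across the 20 mm thickness (y). Axes as square. The upright's inner face is 57 mm away in +x, its top 56 mm higher.
- square_heel (a point): Outer corner of the square, the point of square's origin: from square_grip 85 mm in +x and 24 mm down.
- square: Assembly square, red sides and bare aluminium edges, 0.22 kg: an L 20 mm thick, standing on its foot. Foot 130 mm long, 34 mm high; upright at one end of it, 80 mm tall, 28 mm wide. Origin at its outer corner (heel), level with the underside, mid-thickness; the heel has an 8 mm relief notch. z up the upright, +x out of the upright's outer face, the foot runs to -x, y across the thickness.
- chassis_floor: Floor of the open chassis (fixed), 185 x 240 mm, upper face 9 mm above the bench. Origin on the upper face, middle of the fold line at the foot of the rear panel: the corner for the square. +x to the rear panel and out, z up, y along the panel; inside of the chassis at -x, to a front lip 17 mm high at x = -185 mm; side lips 22 mm high at y = +-120 mm.
- panel_foot (a point): Grey rear panel, 240 mm wide, 56 mm high, 3 mm thick, rising from the fold line at the back edge of the chassis floor. This point: middle of the fold line, as chassis_floor; z up its inner face. A socket and connectors stand up to 28 mm out of its inner face, only beyond y = +55 and -63 mm.
- rear_panel (a joint): Lean of the panel about its lower fold, rad: 0 = square to the floor, + = inwards (towards transformer and board). Starts at 0.10 to 0.22; stops at 0.25 inwards, 0.12 outwards. The fold is springy (neutral near 0.16 rad, 0.9 N m per rad, 0.06 N m friction): about 4 N at the upper edge brings it upright; let go, it falls back inwards.
- screw_tray: Bystander: small steel tray of screws, 60 x 100 x 16 mm.
- multimeter: Bystander: red hand multimeter, 150 x 90 x 47 mm.
- cutters: Bystander: side cutters with red grips, 129 x 75 x 12 mm.
- flux: Bystander: flux bottle, 40 mm across, 100 mm tall.
- wire_reel: Bystander: pink wire reel, 72 mm across, 55 mm tall.
- tape: Bystander: roll of black tape, 67 mm across, 19 mm tall.
- relay: Bystander: white plug-in relay, 29 x 28 x 48 mm.
- chassis: The whole bare aluminium chassis, origin on the bench under its middle, axes as chassis_floor. On the floor, in y: round orange transformer, 41 mm high, from +46 to +118 mm; green circuit board, some 20 mm high, from -67 to -113 mm. The lane between (-65 to +45 mm) is clear up to the panel. Bench behind it at the left: a tall green case, 311 mm high; keep the arm clear.
- tester: Bystander: black pocket tester, 100 x 62 x 25 mm.
- pliers: Bystander: long-nose pliers with yellow grips, 149 x 75 x 12 mm.
- bit_case: Bystander: navy case of drill bits, 61 x 115 x 50 mm.
There are look-alikes about, which are no part of the job. Leave any green look-alike of the square alone.

How it is judged:
On the way, in this order (a step that is already met when the one before it is completed fails the run):
1. the square is lifted clear of the bench (height (world z) of square_heel above 0.03 m and contact force between square and the fingers above 1 N), for 0.1 s.
2. the square's foot stands on the chassis floor in the clear lane (contact force between square and chassis_floor above 0.5 N and z of square_heel in the frame of chassis_floor below 0.003 m and x of square_heel in the frame of chassis_floor above -0.057 m and y of square_heel in the frame of chassis_floor between -0.058 and 0.038 m), for 0.1 s.
At the end, for the whole second after the job is handed in: Still gripped, the square's foot bears on the chassis floor (over 1 N) and its outer face on the panel (over 1.5 N), heel within 3 mm of the corner; square and panel stand within 0.02 rad of square to the floor, the square turned within 0.05 rad of the panel; the robot touches no chassis part (value of joint rear_panel between -0.02 and 0.02 rad and angle between the z axis of square and the z axis of chassis_floor, either way round below 0.02 rad and angle between the x axis of square and the x axis of chassis_floor, either way round below 0.05 rad and x of square_heel in the frame of chassis_floor between -0.003 and 0.003 m and z of square_heel in the frame of chassis_floor below 0.002 m and y of square_heel in the frame of chassis_floor between -0.058 and 0.038 m and contact force between square and rear_panel above 1.5 N and contact force between square and chassis_floor above 1 N and contact force between square and the fingers above 2 N and contact force between each of the arm, the fingers and chassis below 0.5 N and linear speed of square below 0.01 m/s); the arm keeps its last pose, push and grip.
It fails at once if the panel is pressed hard enough to buckle (over 45 N) (contact force between square and rear_panel above 45 N).
It fails at once if the robot itself pushes on the chassis or its panel (over 2 N) (contact force between any of the arm, the fingers and chassis above 2 N).
It fails at once if another thing on the bench is shoved away (over 30 mm) (distance of any of screw_tray, multimeter, cutters, flux, wire_reel, tape, relay, tester, pliers, bit_case from where it was at the start of the episode above 0.03 m).
It also fails if it takes over 53 s, if anything falls off the work surface, if the arm or the gripper's body presses on something with over 40 N, if the wrist force passes 120 N, or if a joint passes its speed limit or range.

## Working session

There is one attempt and no reset: what is moved stays moved. The work goes in short steps, Python scripts to look and compute and a tool call to move; the robot and the scene stay as the last step left them, time stands still between calls to the robot, and variables do not carry over. Pictures are saved under pics/ and viewed, at most 10 in all, crops included, and the job is handed in when it is done.

Besides the shell and the picture viewer there is one more tool, called in YAML: its name, and indented under it one key for each argument. apply_moves: Moves the arm, as the interface text tells. Its arguments: {"type":"object","properties":{"targets":{"type":"array"}},"required":["targets"]}

```bash
mkdir -p pics; python3 - <<'E'
from plant import *
import cv2, numpy as np
for n in ("scene","top"):
    im=grab_frame(n); cv2.imwrite(f"pics/{n}0.png",cv2.resize(im[:,:,::-1],(800,600)))
    for q in ("square","chassis_floor","rear_panel","chassis"):
        r=recognise(n,q); print(n,q,[(np.round(d["point"],3),round(d["score"],2)) for d in r])
    c=get_calibration(n); print(np.round(c["pose"],3).tolist(),np.round(c["camera_matrix"],1).tolist(),c["D"])
s=state(); print(s)
E
```

```text
scene square [(array([ 0.29 , -0.5  ,  0.035]), 0.75), (array([ 0.446, -0.332,  0.037]), 0.56)]
scene chassis_floor [(array([ 0.489, -0.035,  0.008]), 0.79), (array([0.536, 0.366, 0.039]), 0.18)]
scene rear_panel [(array([ 0.573, -0.079,  0.05 ]), 0.54)]
scene chassis [(array([ 0.493, -0.041,  0.005]), 0.89)]
[[0.862, 0.329, -0.386, -0.112], [-0.507, 0.591, -0.627, -1.051], [0.022, 0.736, 0.676, 1.132], [0.0, 0.0, 0.0, 1.0]] [[347.8, 0.0, 253.0], [0.0, 347.8, 195.1], [0.0, 0.0, 1.0]] [-0.08417715  0.          0.          0.          0.        ]
top square [(array([ 0.439, -0.33 ,  0.038]), 0.69), (array([ 0.299, -0.484,  0.036]), 0.53)]
top chassis_floor [(array([ 0.491, -0.043,  0.01 ]), 0.81), (array([0.542, 0.381, 0.036]), 0.23)]
top rear_panel [(array([ 0.58 , -0.06 ,  0.056]), 0.46)]
top chassis [(array([ 0.495, -0.038,  0.014]), 0.86)]
[[0.019, 0.995, -0.1, 0.321], [-1.0, 0.02, 0.007, -0.055], [0.009, 0.099, 0.995, 1.756], [0.0, 0.0, 0.0, 1.0]] [[452.1, 0.0, 257.5], [0.0, 452.1, 189.9], [0.0, 0.0, 1.0]] [-0.17392241  0.          0.          0.          0.        ]
{'time': 0.5, 'joint_pos': array([ 1.06000347e+00,  5.26626491e-02,  1.61296636e+00, -1.84683538e-05,
        1.47595407e+00, -1.18973318e-01]), 'joint_vel': array([-1.41021072e-03,  8.54930867e-06, -9.24578072e-04,  4.97288801e-04,
        9.11483531e-04, -2.29195292e-04]), 'joint_efforts': array([-1.43900579e-04, -3.93217528e+01, -3.70027435e+01, -1.32018372e-04,
        1.36138075e-03,  1.62563595e-05]), 'tool_pos': array([0.23864053, 0.57760875, 0.25328706]), 'tool_rot': array([1.02220234e-05, 1.94658124e-01, 9.80871151e-01, 1.70081601e-06]), 'contact_force': array([ 0.91251501, -0.15039639, -0.20868936]), 'ft_torque': array([-0.00491039, -0.02202768, -0.0125693 ]), 'grasp_force': 0.0, 'gripper_width': 0.9983470271614422}
```

View pics/scene0.png

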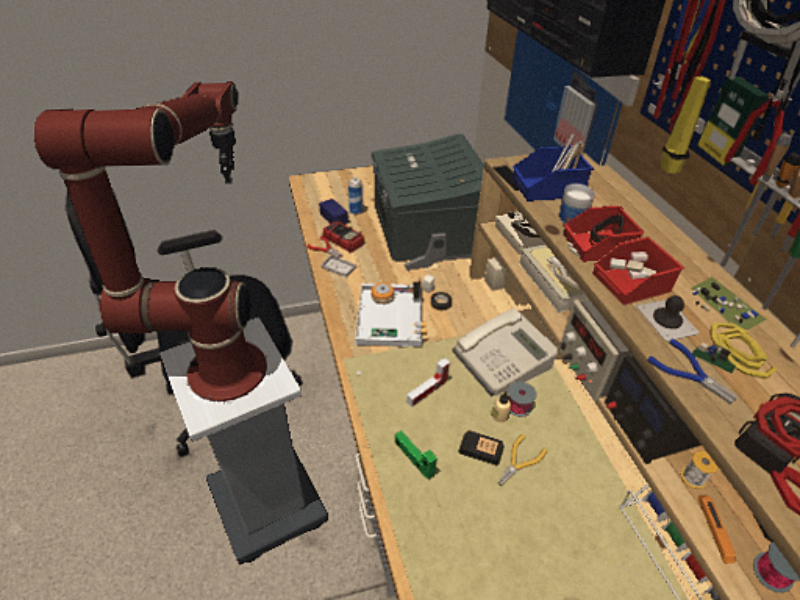

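View pics/top0.png

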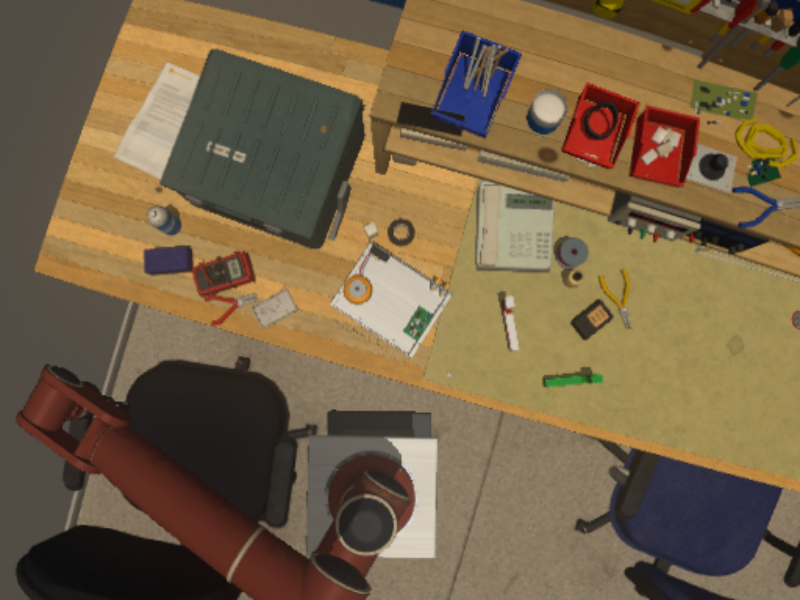

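The red square is near px (510,322) in the 800-wide top view, upright end towards the top. The chassis is at (390,298) with its panel on the upper-right side, and the green look-alike is at (573,380). I'll fit poses to the masks next.

```bash
cat > h.py <<'E'
import numpy as np, cv2
from plant import *
def proj(n,P):
    c=get_calibration(n); T=np.linalg.inv(np.array(c["pose"])); P=np.asarray(P,float)
    q=P@T[:3,:3].T+T[:3,3]; q=q*[1,-1,-1]
    return cv2.projectPoints(q.reshape(-1,1,3),np.zeros(3),np.zeros(3),np.array(c["camera_matrix"]),np.array(c["D"]))[0][:,0]
def tf(p,P,z0=0):
    x,y,a=p; P=np.asarray(P,float); c,s=np.cos(a),np.sin(a)
    return np.c_[x+c*P[:,0]-s*P[:,1], y+s*P[:,0]+c*P[:,1], P[:,2]+z0]
def box(x,y,z): return np.array([[i,j,k] for i in x for j in y for k in z])
SQ=[box((-.13,0),(-.01,.01),(0,.034)),box((-.028,0),(-.01,.01),(0,.08))]
def panel(l,h=.056): return np.array([[-np.sin(l)*z,y,np.cos(l)*z] for y in(-.12,.12) for z in(0,h)])
K=4
def rend(n,p,boxes,z0=0):
    m=np.zeros((384*K,512*K),np.uint8)
    for b in boxes:
        u=proj(n,tf(p,b,z0)); h=cv2.convexHull(((u+.5)*K-.5).astype(np.float32))
        cv2.fillConvexPoly(m,np.round(h*16).astype(np.int32),255,shift=4)
    return cv2.resize(m,(512,384),interpolation=cv2.INTER_AREA)/255.
E
python3 - <<'E'
from h import *
from scipy.optimize import minimize
M={};I={}
for n in("scene","top"):
    I[n]=grab_frame(n)
    for q in("square","chassis"):
        R=regions_of(n,q)
        # pick by location
        ref=proj(n,[[.443,-.331,.037]] if q=="square" else [[.493,-.04,.01]])[0]
        R.sort(key=lambda d:np.linalg.norm(np.argwhere(d["pixels"]).mean(0)[::-1]-ref))
        M[n,q]=R[0]["pixels"]; print(n,q,R[0]["score"],M[n,q].sum())
np.savez("m0.npz",**{a+"_"+b:v for (a,b),v in M.items()},scene=I["scene"],top=I["top"])
def cost(p,ns=("scene","top")): return sum(np.abs(rend(n,p,SQ)-M[n,"square"]).sum()/M[n,"square"].sum() for n in ns)
for ns in(("scene","top"),("scene",),("top",)):
    r=min((minimize(cost,[.443+.06*np.cos(a),-.331+.06*np.sin(a),a],args=(ns,),method="Nelder-Mead",options=dict(initial_simplex=np.array([.443+.06*np.cos(a),-.331+.06*np.sin(a),a])+np.vstack([np.zeros(3),np.diag([.015,.015,.15])]))) for a in(0,.2,.12+3.14)),key=lambda r:r.fun)
    print(ns,r.x.round(4),r.fun)
    if len(ns)==2: ps=r.x
out=[]
for n in("scene","top"):
    for q,c,w in(("chassis",[.493,-.04,.01],66),("square",[.443,-.331,.037],33)):
        u,v=proj(n,[c])[0].astype(int); s=300//w
        im=I[n][:,:,::-1].copy(); crop=cv2.resize(im[v-w:v+w,u-w:u+w],(400,300)if 0 else(300,300),interpolation=cv2.INTER_CUBIC)
        f=150/w
        cs,_=cv2.findContours(cv2.resize(M[n,q][v-w:v+w,u-w:u+w].astype(np.uint8),(300,300),interpolation=cv2.INTER_NEAREST),0,1)
        if q=="square": 
            for b in SQ: cv2.polylines(crop,[cv2.convexHull(((proj(n,tf(ps,b))-[u-w,v-w]+.5)*f).astype(np.int32))],True,(255,255,0),1)
        cv2.drawContours(crop,cs,-1,(255,0,255),1); out.append(crop)
cv2.imwrite("pics/c1.png",np.vstack([np.hstack(out[:2]),np.hstack(out[2:])]))
E
```

```text
scene square 0.7 317
scene chassis 0.92 1585
top square 0.68 245
top chassis 0.83 3029
('scene', 'top') [ 0.4982 -0.3208  0.1895] 0.2586657375884107
('scene',) [ 0.4979 -0.3206  0.1643] 0.1293746520690295
('top',) [ 0.4988 -0.3212  0.1937] 0.09666266506602642
```

View pics/c1.png

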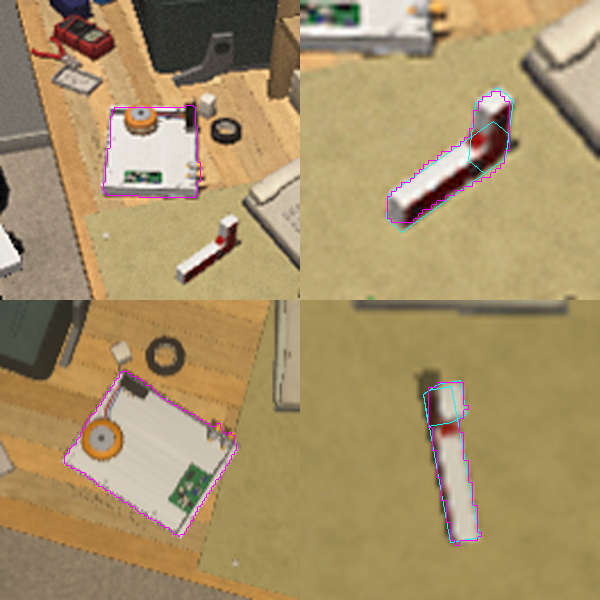

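The top crop shows the panel along the upper-right edge, from (122,372) to (237,447), with clean mask outlines. The square fit overlays well, yaw about 0.185. Next I'll fit the chassis.

```bash
python3 - <<'E'
from h import *
from scipy.optimize import minimize
d=np.load("m0.npz")
def boxes(l): return [np.vstack([box((-.185,0.0),(-.12,.12),(-.009,)),box((-.185,),(-.12,.12),(.015,)),box((-.185,-.02),(-.12,.12),(.018,)),panel(l)+[.0015,0,0]])]
def cost(p,ns): return sum(np.abs(rend(n,p[:3],boxes(p[3]),.009)-d[n+"_chassis"]).sum()/d[n+"_chassis"].sum() for n in ns)
for ns in(("scene","top"),("scene",),("top",)):
    x0=np.array([.565,-.085,-.5,.16])
    r=minimize(cost,x0,args=(ns,),method="Nelder-Mead",options=dict(initial_simplex=x0+np.vstack([np.zeros(4),np.diag([.02,.02,.1,.05])]),maxiter=400))
    print(ns,r.x.round(4),r.fun)
    if len(ns)==2:p=r.x
out=[]
for n in("scene","top"):
    w=50;u,v=proj(n,[[.493,-.04,.01]])[0].astype(int);f=400/(2*w)
    c=cv2.resize(d[n][v-w:v+w,u-w:u+w,::-1],(400,400),interpolation=cv2.INTER_CUBIC)
    g=lambda P,col:cv2.polylines(c,[((proj(n,tf(p[:3],P,.009))-[u-w,v-w]+.5)*f).astype(np.int32)],True,col,1)
    g([[0,-.12,0],[0,.12,0],[-.185,.12,0],[-.185,-.12,0]],(255,0,0)); g(panel(p[3])[[0,1,3,2]],(0,0,255))
    g([[0,.038,0],[0,-.058,0],[-.13,-.058,0],[-.13,.038,0]],(0,200,0)); out.append(c)
cv2.imwrite("pics/c2.png",np.hstack(out))
E
```

```text
('scene', 'top') [ 0.5718 -0.0869 -0.5468  0.2006] 0.14415344153747847
('scene',) [ 0.5733 -0.0863 -0.5427  0.1957] 0.09343972289231149
('top',) [ 0.5693 -0.087  -0.55    0.1898] 0.04235268224159918
```

View pics/c2.png

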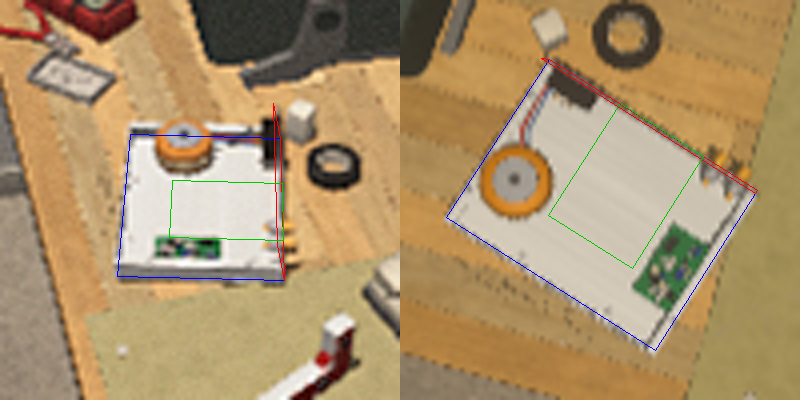

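The chassis is at about (0.571, -0.087), yaw -0.547, and the overlay fits. The square's heel is at about (0.498, -0.321), yaw 0.188. I'll turn and travel towards the grip.

apply_moves:
  targets:
    - {"translation": [0,0,0],"twist": -1,"hand": 1}
    - {"translation": [0,0,0],"twist": -1,"hand": 1}
    - {"translation": [0,0,0],"twist": -1,"hand": 1}
    - {"translation": [0,0,0],"twist": -1,"hand": 1}
    - {"translation": [0,0,0],"twist": -1,"hand": 1}
    - {"translation": [0,0,0],"twist": -0.8,"hand": 1}

```text
time: 1.4
tool_pos: [0.2386, 0.5776, 0.2533]
tool_rot: [0.0, -0.096, 0.995, 0.0]
contact_force: [-0.7, -1.1, -1.1]
gripper_width: 1.0
grasp_force: 0.0
```

apply_moves:
  targets:
    - {"translation": [-0.04,-0.48,0],"twist": 0,"hand": 1}
    - {"translation": [-0.04,-0.48,0],"twist": 0,"hand": 1}
    - {"translation": [-0.04,-0.48,0],"twist": 0,"hand": 1}
    - {"translation": [-0.04,-0.48,0],"twist": 0,"hand": 1}
    - {"translation": [-0.04,-0.48,0],"twist": 0,"hand": 1}
    - {"translation": [-0.04,-0.48,0],"twist": 0,"hand": 1}
    - {"translation": [-0.04,-0.48,0],"twist": 0,"hand": 1}
    - {"translation": [-0.04,-0.48,0],"twist": 0,"hand": 1}

```text
time: 2.2
tool_pos: [0.342, 0.2047, 0.2535]
tool_rot: [0.001, -0.094, 0.996, 0.0]
contact_force: [0.6, 0.4, 0.1]
gripper_width: 1.0
grasp_force: 0.0
```

apply_moves:
  targets:
    - {"translation": [-0.04,-0.48,0],"twist": 0,"hand": 1}
    - {"translation": [-0.04,-0.48,0],"twist": 0,"hand": 1}
    - {"translation": [-0.04,-0.48,0],"twist": 0,"hand": 1}
    - {"translation": [-0.04,-0.48,0],"twist": 0,"hand": 1}
    - {"translation": [0.06,-0.45,0.1],"twist": 0,"hand": 1}
    - {"translation": [0.06,-0.45,0.1],"twist": 0,"hand": 1}
    - {"translation": [0.06,-0.45,0.1],"twist": 0,"hand": 1}
    - {"translation": [0.06,-0.45,0.1],"twist": 0,"hand": 1}

```text
time: 3.0
tool_pos: [0.4034, -0.1626, 0.2134]
tool_rot: [0.001, -0.094, 0.996, -0.0]
contact_force: [1.1, 1.0, -0.3]
gripper_width: 0.998
grasp_force: 0.0
```

```bash
cat >> h.py <<'E'
def rel(gx,gy,gz):
    s=state(); q=s["tool_rot"]; from scipy.spatial.transform import Rotation as R
    m=R.from_quat([q[1],q[2],q[3],q[0]]).as_matrix()
    print("t",s["time"],"tcp",s["tool_pos"].round(4),"yhead deg",np.degrees(np.arctan2(m[1,1],m[0,1])).round(2),"z",m[:,2].round(4),"q6",s["joint_pos"][5].round(2),"shift/100mm",((np.array([gx,gy,gz])-s["tool_pos"])@m*10).round(3),"F",s["contact_force"].round(2),"T",s["ft_torque"].round(2),"w",s["gripper_width"].round(3))
E
python3 -c "
from h import *; rel(.4147,-.3369,.13)"
```

```text
Traceback (most recent call last):
  File "h.py", line 23, in rel
    print("t",s["time"],"tcp",s["tool_pos"].round(4),"yhead deg",np.degrees(np.arctan2(m[1,1],m[0,1])).round(2),"z",m[:,2].round(4),"q6",s["joint_pos"][5].round(2),"shift/100mm",((np.array([gx,gy,gz])-s["tool_pos"])@m*10).round(3),"F",s["contact_force"].round(2),"T",s["ft_torque"].round(2),"w",s["gripper_width"].round(3))
                                                                                                                                                                                                                                                                                                       ^^^^^^^^^^^^^^^^^^^^^^^^
AttributeError: 'float' object has no attribute 'round'
```

apply_moves:
  targets:
    - {"translation": [0.05,-0.43,0.2],"twist": 0,"hand": 1}
    - {"translation": [0.05,-0.43,0.2],"twist": 0,"hand": 1}
    - {"translation": [0.05,-0.43,0.2],"twist": 0,"hand": 1}
    - {"translation": [0.05,-0.43,0.2],"twist": 0,"hand": 1}
    - {"translation": [0,0,0],"twist": 0,"hand": 1}

```text
time: 3.5
tool_pos: [0.4145, -0.336, 0.1293]
tool_rot: [-0.002, -0.092, 0.996, 0.002]
contact_force: [-0.1, -0.6, -0.7]
gripper_width: 0.999
grasp_force: 0.0
```

```bash
sed -i 's/s\["gripper_width"\].round(3)/s["gripper_width"]/' h.py
python3 - <<'E'
from h import *; rel(.4147,-.3369,.027)
out=[]
p=[.4982,-.3208,.188]
for n in("scene","top"):
    im=grab_frame(n); w=40;u,v=proj(n,[[.443,-.331,.037]])[0].astype(int);f=5
    c=cv2.resize(im[v-w:v+w,u-w:u+w,::-1],(400,400),interpolation=cv2.INTER_CUBIC)
    for b in SQ: cv2.polylines(c,[cv2.convexHull(((proj(n,tf(p,b))-[u-w,v-w]+.5)*f).astype(np.int32))],True,(255,255,0),1)
    out.append(c)
cv2.imwrite("pics/c3.png",np.hstack(out))
E
```

```text
t 3.5 tcp [ 0.4145 -0.336   0.1293] yhead deg 100.53 z [-0.0048  0.0037 -1.    ] q6 -2.57 shift/100mm [-0.005 -0.014  1.023] F [-0.08 -0.62 -0.74] T [ 0.06 -0.01 -0.01] w 0.9987754990885518
```

View pics/c3.png

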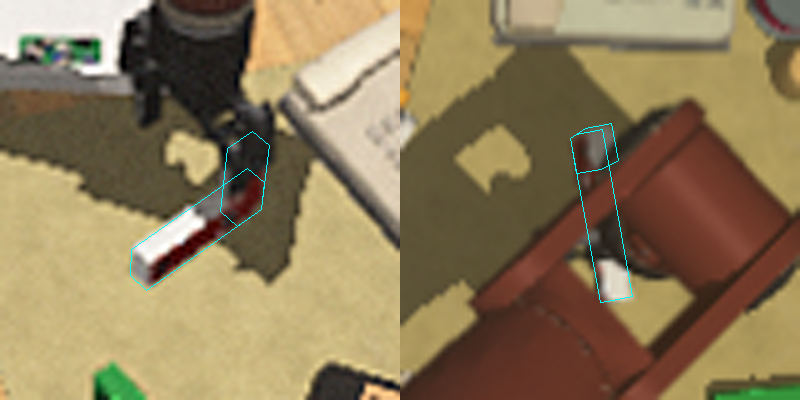

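The crops show the gripper straddling the square's foot, and the fit lines still match the foot and upright. I'll descend and grip.

apply_moves:
  targets:
    - {"translation": [0,-0.01,0.3],"twist": 0,"hand": 1}
    - {"translation": [0,0,0.3],"twist": 0,"hand": 1}
    - {"translation": [0,0,0.25],"twist": 0,"hand": 1}
    - {"translation": [0,0,0.17],"twist": 0,"hand": 1}
    - {"translation": [0,0,0],"twist": 0,"hand": 1}

```text
time: 4.1
tool_pos: [0.4155, -0.3318, 0.0299]
tool_rot: [-0.001, -0.095, 0.995, 0.001]
contact_force: [-0.9, 0.5, -0.1]
gripper_width: 1.002
grasp_force: 0.0
```

apply_moves:
  targets:
    - {"translation": [0,0,0],"twist": 0,"hand": 0}
    - {"translation": [0,0,0],"twist": 0,"hand": 0}
    - {"translation": [0,0,0],"twist": 0,"hand": 0}
    - {"translation": [0,0,0],"twist": 0,"hand": 0}
    - {"translation": [0,0,0],"twist": 0,"hand": 0}
    - {"translation": [0,0,0],"twist": 0,"hand": 0}
    - {"translation": [0,0,0],"twist": 0,"hand": 0}
    - {"translation": [0,0,0],"twist": 0,"hand": 0}

```text
time: 4.9
tool_pos: [0.417, -0.3349, 0.0324]
tool_rot: [0.001, -0.094, 0.996, -0.001]
contact_force: [-0.1, 0.4, 6.1]
gripper_width: 0.219
grasp_force: 59.7
```

apply_moves:
  targets:
    - {"translation": [0,0,0],"twist": 0,"hand": 0}
    - {"translation": [0,0,-0.1],"twist": 0,"hand": 0}
    - {"translation": [0,0,-0.2],"twist": 0,"hand": 0}
    - {"translation": [0,0,-0.3],"twist": 0,"hand": 0}
    - {"translation": [0,0,-0.3],"twist": 0,"hand": 0}
    - {"translation": [0,0,-0.2],"twist": 0,"hand": 0}
    - {"translation": [0,0,0],"twist": 0,"hand": 0}

```text
time: 5.6
tool_pos: [0.4177, -0.3356, 0.1449]
tool_rot: [0.002, -0.094, 0.996, -0.003]
contact_force: [-0.4, -0.6, -1.9]
gripper_width: 0.221
grasp_force: 58.9
```

```bash
python3 -c "
from h import *; rel(.45,-.1,.14)"
```

```text
t 5.6 tcp [ 0.4177 -0.3356  0.1449] yhead deg 100.79 z [ 0.0043 -0.0047 -1.    ] q6 -2.57 shift/100mm [-0.758  2.254  0.039] F [-0.44 -0.59 -1.94] T [-0.02  0.05 -0.  ] w 0.22093724610756668
```

apply_moves:
  targets:
    - {"translation": [-0.1,0.3,0],"twist": 0,"hand": 0}
    - {"translation": [-0.15,0.4,0],"twist": 0,"hand": 0}
    - {"translation": [-0.15,0.4,0],"twist": 0,"hand": 0}
    - {"translation": [-0.15,0.4,0],"twist": 0,"hand": 0}
    - {"translation": [-0.15,0.4,0],"twist": 0,"hand": 0}
    - {"translation": [-0.15,0.4,0],"twist": 0,"hand": 0}
    - {"translation": [-0.1,0.35,0],"twist": 0,"hand": 0}
    - {"translation": [-0.08,0.22,0],"twist": 0,"hand": 0}

```text
time: 6.4
tool_pos: [0.4623, -0.0304, 0.139]
tool_rot: [-0.002, -0.095, 0.995, 0.001]
contact_force: [-0.7, -0.5, -0.9]
gripper_width: 0.225
grasp_force: 59.1
```

apply_moves:
  targets:
    - {"translation": [0,0,0],"twist": 1,"hand": 0}
    - {"translation": [0,0,0],"twist": 1,"hand": 0}
    - {"translation": [0,0,0],"twist": 1,"hand": 0}
    - {"translation": [0,0,0],"twist": 1,"hand": 0}
    - {"translation": [0,0,0],"twist": 1,"hand": 0}
    - {"translation": [0,0,0],"twist": 1,"hand": 0}
    - {"translation": [0,0,0],"twist": 1,"hand": 0}
    - {"translation": [0,0,0],"twist": 0.35,"hand": 0}

```text
time: 7.2
tool_pos: [0.4624, -0.0327, 0.139]
tool_rot: [-0.002, 0.271, 0.963, -0.0]
contact_force: [-0.5, -0.6, -1.5]
gripper_width: 0.226
grasp_force: 59.1
```

apply_moves:
  targets:
    - {"translation": [0,0,0],"twist": 0,"hand": 0}
    - {"translation": [0,0,0],"twist": 0,"hand": 0}

```text
time: 7.4
tool_pos: [0.463, -0.0328, 0.1399]
tool_rot: [-0.001, 0.27, 0.963, -0.0]
contact_force: [0.6, 0.8, -2.5]
gripper_width: 0.219
grasp_force: 59.1
```

```bash
python3 - <<'E'
from h import *; rel(.4655,-.0345,.06)
s=state(); O=np.array([.571,-.087]);c=-.547
out=[]
t=s["tool_pos"]; ex=np.array([np.cos(c),np.sin(c)]); h=t[:2]+.0824*ex
p=[*h,c]; print("heel in chassis",(h-O)@ex,(h-O)@[-ex[1],ex[0]])
for n in("scene","top"):
    im=grab_frame(n); w=50;u,v=proj(n,[[.50,-.05,.06]])[0].astype(int);f=4
    C=cv2.resize(im[v-w:v+w,u-w:u+w,::-1],(400,400),interpolation=cv2.INTER_CUBIC)
    for b in SQ: cv2.polylines(C,[cv2.convexHull(((proj(n,tf(p,b,t[2]-.0324))-[u-w,v-w]+.5)*f).astype(np.int32))],True,(255,255,0),1)
    out.append(C)
cv2.imwrite("pics/c4.png",np.hstack(out))
E
```

```text
t 7.4 tcp [ 0.463  -0.0328  0.1399] yhead deg 58.71 z [-2.4e-03  6.0e-04 -1.0e+00] q6 -1.26 shift/100mm [-0.032 -0.001  0.799] F [ 0.59  0.78 -2.46] T [ 0.02  0.1  -0.03] w 0.21919890794491645
heel in chassis -0.03804146676997765 -0.009900872059625553
```

View pics/c4.png

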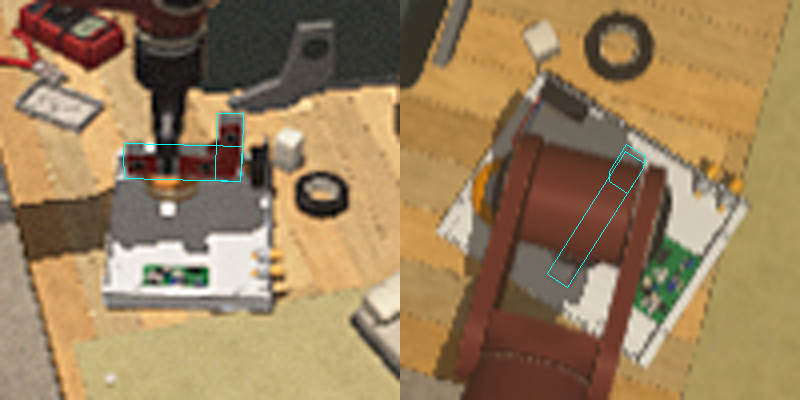

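The crops show the square level in the gripper over the lane, with its outline matching the model. I'll lower it.

apply_moves:
  targets:
    - {"translation": [0,0,0.2],"twist": 0,"hand": 0}
    - {"translation": [0,0,0.3],"twist": 0,"hand": 0}
    - {"translation": [0,0,0.25],"twist": 0,"hand": 0}
    - {"translation": [0,0,0.12],"twist": 0,"hand": 0}
    - {"translation": [0,0,0.05],"twist": 0,"hand": 0}
    - {"translation": [0,0,0],"twist": 0,"hand": 0}

```text
time: 8.1
tool_pos: [0.4639, -0.033, 0.0493]
tool_rot: [-0.0, 0.27, 0.963, -0.0]
contact_force: [0.3, -0.4, -1.8]
gripper_width: 0.229
grasp_force: 59.2
```

apply_moves:
  targets:
    - {"translation": [0,0,0.03],"twist": 0,"hand": 0}
    - {"translation": [0,0,0.03],"twist": 0,"hand": 0}
    - {"translation": [0,0,0],"twist": 0,"hand": 0}

```text
time: 8.4
tool_pos: [0.4642, -0.0331, 0.0437]
tool_rot: [0.0, 0.27, 0.963, 0.0]
contact_force: [-0.6, 0.2, -2.0]
gripper_width: 0.225
grasp_force: 59.2
```

```bash
python3 -c "
from h import *; rel(.463,-.033,.0414)"
```

```text
t 8.4 tcp [ 0.4642 -0.0331  0.0437] yhead deg 58.67 z [ 7.e-04 -2.e-04 -1.e+00] q6 -1.26 shift/100mm [ 0.011 -0.005  0.023] F [-0.6   0.17 -2.01] T [ 0.04  0.09 -0.  ] w 0.22504225852455997
```

apply_moves:
  targets:
    - {"translation": [0,0,0.02],"twist": 0,"hand": 0}
    - {"translation": [0,0,0],"twist": 0,"hand": 0}

```text
time: 8.6
tool_pos: [0.4639, -0.033, 0.0413]
tool_rot: [0.0, 0.27, 0.963, 0.0]
contact_force: [-0.9, 0.4, -2.1]
gripper_width: 0.22
grasp_force: 59.2
```

apply_moves:
  targets:
    - {"translation": [0,0,0.02],"twist": 0,"hand": 0}
    - {"translation": [0,0,0],"twist": 0,"hand": 0}

```text
time: 8.8
tool_pos: [0.4638, -0.033, 0.0391]
tool_rot: [-0.0, 0.27, 0.963, -0.0]
contact_force: [-1.0, -0.1, -1.5]
gripper_width: 0.22
grasp_force: 59.2
```

```bash
python3 -c "
from h import *; rel(.463,-.033,.0414)"
```

```text
t 8.8 tcp [ 0.4638 -0.033   0.0391] yhead deg 58.67 z [-2.e-04 -0.e+00 -1.e+00] q6 -1.26 shift/100mm [ 0.007 -0.004 -0.023] F [-0.98 -0.07 -1.46] T [ 0.03  0.06 -0.02] w 0.22042061468959503
```

apply_moves:
  targets:
    - {"translation": [0,0,0.02],"twist": 0,"hand": 0}
    - {"translation": [0,0,0],"twist": 0,"hand": 0}

```text
time: 9.0
tool_pos: [0.465, -0.0332, 0.039]
tool_rot: [0.001, 0.27, 0.963, 0.0]
contact_force: [-3.3, 0.5, 7.2]
gripper_width: 0.222
grasp_force: 60.3
```

apply_moves:
  targets:
    - {"translation": [0,0,0.015],"twist": 0,"hand": 0}
    - {"translation": [0,0,0],"twist": 0,"hand": 0}

```text
time: 9.2
tool_pos: [0.4659, -0.0334, 0.039]
tool_rot: [0.001, 0.27, 0.963, 0.0]
contact_force: [-4.4, 1.4, 14.7]
gripper_width: 0.223
grasp_force: 61.4
```

```bash
python3 -c "
from h import *; rel(.463,-.033,.0414)"
```

```text
t 9.2 tcp [ 0.4659 -0.0334  0.039 ] yhead deg 58.68 z [ 2.7e-03 -6.0e-04 -1.0e+00] q6 -1.26 shift/100mm [ 0.027 -0.012 -0.024] F [-4.43  1.43 14.65] T [0.17 0.97 0.  ] w 0.22335969339549464
```

Floor contact is about 16 N. I'll ease the downforce slightly and slide towards the panel (tool -x).

apply_moves:
  targets:
    - {"translation": [-0.03,0,-0.01],"twist": 0,"hand": 0}
    - {"translation": [-0.04,0,0],"twist": 0,"hand": 0}
    - {"translation": [-0.04,0,0],"twist": 0,"hand": 0}
    - {"translation": [-0.03,0,0],"twist": 0,"hand": 0}
    - {"translation": [0,0,0],"twist": 0,"hand": 0}

```text
time: 9.7
tool_pos: [0.4778, -0.0407, 0.039]
tool_rot: [0.002, 0.27, 0.963, 0.0]
contact_force: [0.2, 1.0, 7.7]
gripper_width: 0.224
grasp_force: 60.6
```

```bash
python3 -c "
from h import *; rel(.463,-.033,.0414)"
```

```text
t 9.7 tcp [ 0.4778 -0.0407  0.039 ] yhead deg 58.67 z [ 3.3e-03 -6.0e-04 -1.0e+00] q6 -1.26 shift/100mm [ 0.167 -0.011 -0.025] F [0.21 1.02 7.68] T [0.09 0.31 0.01] w 0.2240404477927481
```

apply_moves:
  targets:
    - {"translation": [-0.03,0,0],"twist": 0,"hand": 0}
    - {"translation": [-0.03,0,0],"twist": 0,"hand": 0}
    - {"translation": [0,0,0],"twist": 0,"hand": 0}

```text
time: 10.0
tool_pos: [0.4829, -0.0438, 0.039]
tool_rot: [0.002, 0.27, 0.963, 0.0]
contact_force: [-1.8, 0.4, 7.9]
gripper_width: 0.223
grasp_force: 60.6
```

apply_moves:
  targets:
    - {"translation": [-0.03,0,0],"twist": 0,"hand": 0}
    - {"translation": [-0.02,0,0],"twist": 0,"hand": 0}
    - {"translation": [0,0,0],"twist": 0,"hand": 0}

```text
time: 10.3
tool_pos: [0.487, -0.0464, 0.039]
tool_rot: [0.001, 0.27, 0.963, 0.0]
contact_force: [-1.1, 0.6, 7.3]
gripper_width: 0.225
grasp_force: 60.7
```

apply_moves:
  targets:
    - {"translation": [-0.03,0,0],"twist": 0,"hand": 0}
    - {"translation": [0,0,0],"twist": 0,"hand": 0}

```text
time: 10.5
tool_pos: [0.4894, -0.0477, 0.039]
tool_rot: [0.001, 0.27, 0.963, 0.0]
contact_force: [-2.8, 1.7, 8.1]
gripper_width: 0.222
grasp_force: 60.9
```

```bash
python3 -c "
from h import *; rel(.463,-.033,.0414)"
```

```text
t 10.5 tcp [ 0.4894 -0.0477  0.039 ] yhead deg 58.67 z [ 2.1e-03 -1.0e-04 -1.0e+00] q6 -1.27 shift/100mm [ 0.302 -0.011 -0.025] F [-2.79  1.67  8.12] T [ 0.21  0.54 -0.  ] w 0.22223738773904286
```

apply_moves:
  targets:
    - {"translation": [-0.03,0,0],"twist": 0,"hand": 0}
    - {"translation": [0,0,0],"twist": 0,"hand": 0}

```text
time: 10.7
tool_pos: [0.4915, -0.0491, 0.039]
tool_rot: [0.0, 0.27, 0.963, 0.0]
contact_force: [-4.7, 3.4, 10.4]
gripper_width: 0.22
grasp_force: 61.1
```

apply_moves:
  targets:
    - {"translation": [-0.02,0,0],"twist": 0,"hand": 0}
    - {"translation": [0,0,0],"twist": 0,"hand": 0}

```text
time: 10.9
tool_pos: [0.493, -0.05, 0.039]
tool_rot: [0.0, 0.27, 0.963, 0.0]
contact_force: [-5.9, 3.6, 12.1]
gripper_width: 0.221
grasp_force: 61.2
```

apply_moves:
  targets:
    - {"translation": [-0.02,0,0],"twist": 0,"hand": 0}
    - {"translation": [0,0,0],"twist": 0,"hand": 0}

```text
time: 11.1
tool_pos: [0.4937, -0.0504, 0.039]
tool_rot: [-0.002, 0.27, 0.963, 0.001]
contact_force: [-9.3, 6.1, 17.1]
gripper_width: 0.225
grasp_force: 61.8
```

```bash
python3 -c "
from h import *; rel(.463,-.033,.0414)"
```

```text
t 11.1 tcp [ 0.4937 -0.0504  0.039 ] yhead deg 58.67 z [-0.0028  0.0023 -1.    ] q6 -1.28 shift/100mm [ 0.352 -0.011 -0.023] F [-9.28  6.05 17.15] T [ 0.64  1.48 -0.06] w 0.224610205272065
```

apply_moves:
  targets:
    - {"translation": [-0.01,0,0],"twist": 0,"hand": 0}
    - {"translation": [0,0,0],"twist": 0,"hand": 0}

```text
time: 11.3
tool_pos: [0.4937, -0.0504, 0.039]
tool_rot: [-0.003, 0.27, 0.963, 0.001]
contact_force: [-14.3, 8.3, 19.8]
gripper_width: 0.22
grasp_force: 62.4
```

```bash
python3 - <<'E'
from h import *; rel(.463,-.033,.0414)
s=state(); c=-.547
t=s["tool_pos"]; p=[.571,-.087,c]
ex=np.array([np.cos(c),np.sin(c)]);h=t[:2]+.0824*ex
out=[]
for n in("scene","top"):
    im=grab_frame(n); w=25;u,v=proj(n,[[.56,-.07,.045]])[0].astype(int);f=8
    C=cv2.resize(im[v-w:v+w,u-w:u+w,::-1],(400,400),interpolation=cv2.INTER_CUBIC)
    g=lambda p,P,col:cv2.polylines(C,[cv2.convexHull(((proj(n,tf(p,P,.009))-[u-w,v-w]+.5)*f).astype(np.int32))],True,col,1)
    for b in SQ: g([*h,c],b,(255,255,0))
    g(p,panel(0),(0,0,255)); g(p,panel(.16),(0,255,0))
    out.append(C)
cv2.imwrite("pics/c5.png",np.hstack(out))
E
```

```text
t 11.3 tcp [ 0.4937 -0.0504  0.039 ] yhead deg 58.67 z [-0.005   0.0033 -1.    ] q6 -1.28 shift/100mm [ 0.353 -0.011 -0.022] F [-14.32   8.32  19.78] T [ 0.94  1.96 -0.02] w 0.21955691447001235
```

View pics/c5.png

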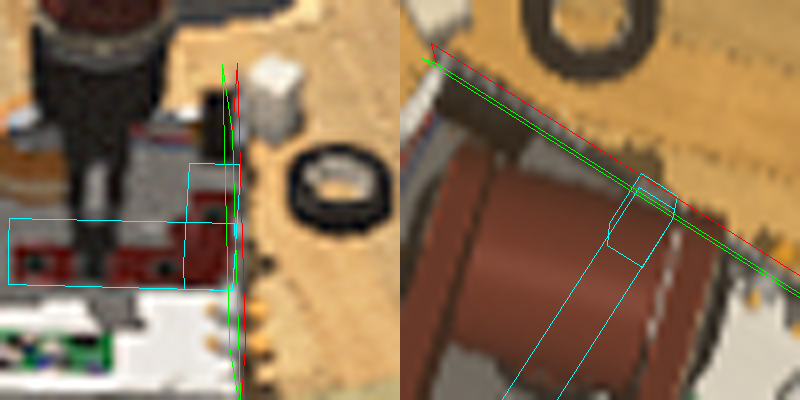

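The panel in the scene crop now lines up with the upright (red) model line near (238,150), and the foot runs parallel to the floor. The TCP no longer advances and the force rises at once, so the corner is reached. I'll hold briefly and check.

apply_moves:
  targets:
    - {"translation": [0,0,0],"twist": 0,"hand": 0}
    - {"translation": [0,0,0],"twist": 0,"hand": 0}
    - {"translation": [0,0,0],"twist": 0,"hand": 0}
    - {"translation": [0,0,0],"twist": 0,"hand": 0}
    - {"translation": [0,0,0],"twist": 0,"hand": 0}
    - {"translation": [0,0,0],"twist": 0,"hand": 0}

```text
time: 12.0
tool_pos: [0.4937, -0.0504, 0.039]
tool_rot: [-0.003, 0.27, 0.963, 0.001]
contact_force: [-14.1, 6.8, 20.5]
gripper_width: 0.221
grasp_force: 62.4
```

```bash
python3 - <<'E'
from h import *; rel(.463,-.033,.0414)
from scipy.optimize import minimize
# free-pitch check of the square in the scene view
n="scene"; grab_frame(n); R=regions_of(n,"square"); ref=proj(n,[[.51,-.06,.04]])[0]
R.sort(key=lambda d:np.linalg.norm(np.argwhere(d["pixels"]).mean(0)[::-1]-ref)); m=R[0]["pixels"]; print(R[0]["score"],m.sum())
ex=np.array([np.cos(-.547),np.sin(-.547)]); h=np.array([.4937,-.0504])+.0824*ex
def rot(a): return [np.c_[b[:,0]*np.cos(a)+b[:,2]*np.sin(a),b[:,1],-b[:,0]*np.sin(a)+b[:,2]*np.cos(a)] for b in SQ]
for a in(-.08,-.06,-.04,-.02,0,.02,.04,.06,.08):
    print(a,min(round(float(np.maximum(m-rend(n,[*(h+d*ex),-.547],rot(a),z),0).sum()+.3*np.maximum(rend(n,[*(h+d*ex),-.547],rot(a),z)-m,0).sum()),1) for d in(-.004,0,.004) for z in(.005,.009,.013)))
E
```

```text
t 12.0 tcp [ 0.4937 -0.0504  0.039 ] yhead deg 58.67 z [-0.0048  0.0031 -1.    ] q6 -1.28 shift/100mm [ 0.353 -0.011 -0.022] F [-14.14   6.79  20.54] T [ 0.97  1.88 -0.06] w 0.22096699168609452
0.79 192
-0.08 36.7
-0.06 35.0
-0.04 34.9
-0.02 34.3
0 35.4
0.02 35.2
0.04 36.3
0.06 38.6
0.08 41.8
```

```bash
python3 -c "
from plant import *; print(job_done())"
```

```text
the job is handed in; nothing more can be done
None
```

I handed the job in with the square still gripped and pressed into the corner, at about 16 N towards the panel and 20 N down on the floor; the force and TCP readings held steady and the panel looks upright, but I got no verdict back.

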